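Wedge a bare drive tight in the sloping work holder

TASK

Stand the big bare hard drive from the grey rack in the sloping wooden holder, then take the longer of the two wooden wedges and drive it, thin end first, into the gap left between the drive and the slanted cheek with a firm push of about 20 N, so that the drive squeezes the sprung pad of the other cheek well in, near half its travel or more, and stays locked. Let go of everything, use the long wedge only, and do not disturb the other things on the bench.

Things in the scene. Friction and masses are not known exactly. Their poses are not given: they have to be found in the camera images.
- drive_mid (a point): Centre of the loose hard drive, an aluminium block, 0.55 kg, 102 x 26 x 147 mm (x, y, z). z is its long axis, y its thickness. It starts upright in the rack, its lower end 10 mm above the bench. Grip its 26 mm thickness from above near the top. In the holder it may be either way round about z; until wedged it is loose there and may lean to the slanted cheek, closing the gap.
- rack: Grey plastic rack fixed to the bench, origin under its centre, z up. Base 120 x 150 x 10 mm. Two slots along x between 5 mm walls, tops 70 mm above the bench: 30 mm wide at y = +35 mm (big drive), 18 mm wide at y = -35 mm (small drive).
- cradle: Sloping plywood holder fixed to the bench; origin under the middle of its 190 x 130 x 12 mm base, z up, highest point 150 mm. Its slot leans 30 degrees from vertical, back to -x (the robot's side), and is open at the top and at the far (+x) end.
- slot (a point): Corner of the holder's slot: floor (z = 0), back board (x = 0, 130 mm high) and the face of the untouched sprung pad (y = 0, at the left). z: up out of the slot, 30 degrees off vertical; x: out from the board; y: left, so the slot is at y below 0. Slot 35.7 mm wide at the floor, 47.6 mm at the mouth (z = 95 mm), cheeks 100 mm long. Drive when locked: centre at x 51, y -10, z 73.5 mm, its z and y along these.
- pad (a joint): Sprung pad, a wooden plate 96 x 88 mm on the straight (left) cheek of the slot. 0 = out, untouched; 0.004 m = pushed right in by the drive, to its stop (spring 0.8 N per mm). Locked well it reads 0.002 or more; under 0.0015 is too loose. A second push takes the wedge deeper.
- gap (a point): Middle of the mouth of the wedge gap with the pad 3 mm in: slot x 25 (a wedge there just clears the back board), z 95 mm; gap 24.6 mm wide here (21.6 with the pad out), narrowing 1 in 8 downward. z: out along the centre line of a flush wedge (slot z turned 3.6 degrees towards the slanted cheek); y across. A locked wedge has its middle 3 mm below to 13 mm above this point, its width along x.
- wedge_mid (a point): Middle of the long wooden wedge, 105 g: 180 mm long (z, thick end +z), 42 mm wide (x, parallel faces), 14 mm thick (y) at the tip and 36 mm at the thick end, tapering equally on both faces. It starts upright, tip down, in a pocket of the block. Grip its width from above near the thick end. Pushed in along its length with 15 to 22 N it stays stuck.
- short_wedge_mid (a point): Middle of the short wooden wedge, a bystander to leave alone: 120 mm long (z), 42 mm wide (x), 8 to 23 mm thick (y), too thin for the gap. It stands, perhaps leaning a little, in the other pocket.
- block: Dark wooden block fixed to the bench, 100 x 190 x 60 mm, origin under its centre, z up. Two pockets 46 x 22 mm (x, y), 50 mm deep, at y = -45 and +45 mm hold the wedges, tips 10 mm above the bench; either wedge may be in either.
- small_mid (a point): Centre of a small black drive, 100 x 15 x 70 mm (x, y, z), a bystander in the rack's narrow slot; top 80 mm above the bench.
- spray_can: Upright can, 52 mm across, 150 mm high, origin under its centre: a bystander between the robot and the holder.
- mug: Mug, 80 mm across, 95 mm high, origin under its centre: a bystander on the far side, left or right of the holder.
- screwdriver: Screwdriver lying on the far side, left or right of the holder, about 200 mm long, along its x: a bystander.
There are look-alikes about, which are no part of the job. What is shaped like the part that bears wedge_mid but yellow is not meant. There is more than one size of the cradle; the one meant has the size given above.

How it is judged:
By the outcome, as a careful person would: the job done as asked, in the order asked, and still so for the second after the job is handed in, with the robot touching nothing.
It also fails if it takes over 58 s, if anything falls off the work surface, if the arm or the gripper's body presses on something with over 40 N, if the wrist force passes 120 N, or if a joint passes its speed limit or range.

ROBOT

A 6-joint arm with a two-finger parallel gripper is mounted at the origin on the work surface. World frame = base frame: x ahead of the robot, y to its left, z up, the work surface at z = 0. Lengths are in m, angles in degrees, forces in N, time in s.
With the tool pointing down it reaches from about 0.3 to 0.75 m from the base axis. Payload 8.5 kg.
Tool frame: the origin (TCP) lies midway between the tips of the shut fingers; the grasp point (between the pads) lies 19 mm behind it (env.hold_point_z is the distance from the TCP to the grasp point, in m); z points along the fingers, y is the line along which they close (so a half turn about z gives the same grasp; the last joint's range is limited). The gripper opens to 85 mm and grips with 20 to 120 N. Pads are 22 mm wide; open, the fingers measure 114 mm over their backs; the gripper's body (76 mm by 85 mm) begins 54 mm behind the grasp point. The pads swing forward as they close: fully open they stand 13 mm farther back than shut.
Start: joints at [62.206, 21.807, 74.336, -0, 83.858, -12.336], TCP at [0.147, 0.53, 0.231] pointing down, gripper open.
Joint ranges: [-178.18, 178.18], [-50.72, 133.34], [12.68, 142.11], [-81.47, 261.47], [9.98, 163.14], [-165.26, 165.26]. Speed limits (degrees/s): [136.94, 136.94, 180, 180, 180, 180].

INTERFACE

Orientations are given as a 3x3 rotation matrix whose columns are the frame's x, y, z axes.
In Python, from rig import observe, get_image, camera_info, env gives the robot as it stands.
- The arm moves only by the tool drive_tool, never from a script. Its arguments are lists of equal length, an entry for each row: "offset": the shift along the tool's x, y, z in units of 40 mm (1.0 is 40 mm), a list of three; "turn": the turn, a rotation vector about the tool's x, y, z in units of 6 degrees (1.0 is 6 degrees), a list of three; "hand": the opening, from 0 (shut) to 1 (fully open). A call has exactly 10 rows; each row shifts and turns the commanded pose from where the row before left it, along the tool's axes as they then stand; what a row does not reach is not made up. A row lasts 1/8 s, in which the tool goes at most 62.5 mm and 10.7 degrees, less where a joint would pass 70% of its speed; a pose out of reach is approached as far as the arm can. A call is refused whole if a number of a shift passes 1 or a number of a turn 1, either way. A call with a gripper value outside its range is refused whole. The fingers move at their own pace and stop on an object; "newtons" is the grip in N (left out, the last holds). Time passes only in rows, so rows that do not move let the fingers close, or fill a call up. It gives the time, the measured TCP pose, the force, the opening and the grip force at its end, in the units of the state.
- observe(): the state, without advancing time (a new reading comes with each control period).
- get_image(name): name is "scene" or "side" or "wrist"; returns the picture (420x560x3 uint8, blue, green, red); there is no depth.
- camera_info(name): a dict with "fx", "fy", "cx", "cy" (pixels), "world_to_cam" (4x4, takes a point from world to camera coordinates). Camera axes: x right, y down, z forward; pixel columns grow to the right and rows downward; lengths in m; the calibration is good to about 2 mm. A picture is of the moment at which its call begins: read the wrist's pose just before it. camera_info takes no time and is no camera call; for the wrist camera it gives the pose at the moment of the call.
- env.close_job(): hands the job in; it is judged then, once.
The state is a dict: "time_s": time; "q": joint angles; "qvel": joint speeds; "joint_efforts": joint torques, N m; "position": TCP position; "tool_rot": TCP orientation; "ft_force": force on the tool from outside, world axes, zero at the start; "wrist_torque": the same for the moment, N m; "grip_width": finger opening in m; "gripper_force": force on a finger pad.
Only numpy, scipy, OpenCV 4.12 (cv2) and the standard library are available. Lean on these libraries where they do the work, as an engineer would, in place of code of your own. Each camera call takes 0.05 s, during which the arm holds its last target. There are 200 camera calls.

## Working session

There is one attempt and no reset: what is moved stays moved. The work goes in short steps, Python scripts to look and compute and a tool call to move; the robot and the scene stay as the last step left them, time stands still between calls to the robot, and variables do not carry over. Pictures are saved under pics/ and viewed, at most 10 in all, crops included, and the job is handed in when it is done.

Besides the shell and the picture viewer there is one more tool, called after ">>>" as name(argument=value, ...) on one line, values as JSON. drive_tool: Moves the arm, as the interface text tells. Its arguments: {"type":"object","properties":{"offset":{"type":"array"},"turn":{"type":"array"},"hand":{"type":"array"},"newtons":{"type":"number"}},"required":["offset","turn","hand"]}

```bash
ls; mkdir -p pics; python3 - <<'E'
from rig import *
import cv2,numpy as np
for n in("scene","side"):
    im=get_image(n);cv2.imwrite(f"pics/{n}0.png",im)
    c=camera_info(n);T=np.array(c["world_to_cam"]);print(n,c["fx"],c["fy"],c["cx"],c["cy"]);print(T.round(3).tolist())
s=observe();print(s["time_s"],s["position"],np.array(s["tool_rot"]).round(3).tolist(),env.hold_point_z,s["ft_force"])
E
```

```text
pics
scene 415.4402599233666 415.4402599233666 279.36500765581417 209.7753739295627
[[0.76, 0.65, 0.008, -0.431], [0.514, -0.593, -0.619, -0.226], [-0.398, 0.475, -0.785, 1.21], [0.0, 0.0, 0.0, 1.0]]
side 415.09594284629554 415.09594284629554 276.58608881310954 209.11018853813317
[[-0.877, -0.48, 0.003, 0.493], [-0.342, 0.621, -0.706, 0.271], [0.337, -0.62, -0.709, 0.738], [0.0, 0.0, 0.0, 1.0]]
0.1 [0.14648436 0.52986979 0.2307486 ] [[-0.964, 0.267, -0.001], [0.267, 0.964, -0.001], [0.0, -0.001, -1.0]] 0.0187 [ 0.26951769 -0.27271715  0.72931159]
```

View pics/scene0.png

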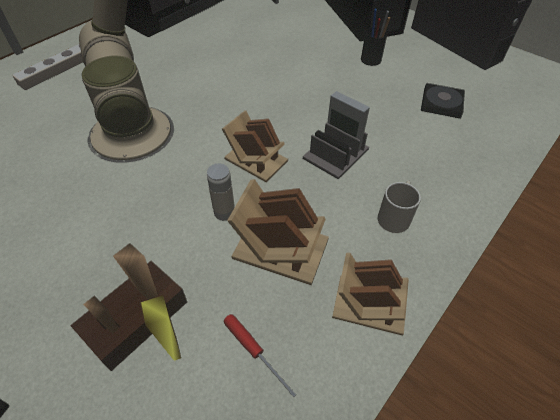

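View pics/side0.png

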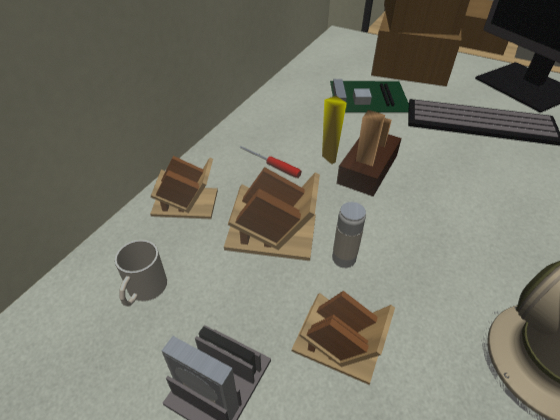

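Shown: robot base at scene (130,130); grey rack with the tall drive at (345,120). Holders: large at (280,230), small ones at (255,145) and (372,295). Wedge candidates: tall wooden one at (133,265), short one at (97,310), yellow at (160,325). I choose the big centre holder and the tall wooden wedge in the block. Other things: can (220,190), mug (398,207), screwdriver (258,352).

```bash
cat > h.py <<'E'
from rig import *
import cv2,numpy as np
def cam(n):
    c=camera_info(n);return np.array([[c["fx"],0,c["cx"]],[0,c["fy"],c["cy"]],[0,0,1]]),np.array(c["world_to_cam"])
def onz(n,uv,z,c=None):
    K,T=c or cam(n);d=T[:3,:3].T@np.linalg.solve(K,[*uv,1]);o=-T[:3,:3].T@T[:3,3]
    return o+d*(z-o[2])/d[2]
def proj(n,P,c=None):
    K,T=c or cam(n);p=K@(T[:3,:3]@np.asarray(P,float)+T[:3,3]);return p[:2]/p[2]
def tri(a,b,n1="scene",n2="side",c1=None,c2=None):
    A=[]
    for n,uv,c in((n1,a,c1),(n2,b,c2)):
        K,T=c or cam(n);P=K@T[:3];A+= [uv[0]*P[2]-P[0],uv[1]*P[2]-P[1]]
    X=np.linalg.svd(np.array(A))[2][-1];return X[:3]/X[3]
E
python3 - <<'E'
from h import *
for k,l,z in(("rack",[(303,153),(335,175),(368,147)],.01),("cradle",[(233,258),(311,280),(327,236)],.012),("small1",[(225,157),(265,179),(287,159)],.01),("small2",[(333,317),(405,333),(408,294)],.01),("block",[(72,325),(152,262),(186,297)],.06),("mug",[(398,190)],.095),("can",[(218,172)],.15),("drivetop",[(331,94),(368,104)],.157)):
    print(k,[onz("scene",p,z)[:2].round(3).tolist() for p in l])
for k,l,z in(("cradle",[(226,249),(312,255),(238,190)],.012),):
    print(k,[onz("side",p,z)[:2].round(3).tolist() for p in l])
im=get_image("wrist");cv2.imwrite("pics/w0.png",im);K,T=cam("wrist");print(K.round(1).tolist(),T.round(3).tolist())
def crop(n,x0,y0,w,h,s):
    return cv2.resize(cv2.imread(f"pics/{n}0.png")[y0:y0+h,x0:x0+w],None,fx=s,fy=s,interpolation=cv2.INTER_CUBIC)
a=np.hstack([crop("scene",225,170,110,120,3.64)[:430,:400],crop("side",220,155,110,120,3.64)[:430,:400]])
b=np.hstack([crop("scene",65,235,130,140,3.0)[:400,:390],np.zeros((400,10,3),np.uint8)])
cv2.imwrite("pics/c1.png",a)
E
```

```text
rack [[0.438, 0.251], [0.553, 0.242], [0.56, 0.39]]
cradle [[0.53, -0.117], [0.697, -0.047], [0.654, 0.069]]
small1 [[0.286, 0.099], [0.423, 0.11], [0.419, 0.204]]
small2 [[0.783, -0.084], [0.912, -0.017], [0.873, 0.063]]
block [[0.428, -0.44], [0.432, -0.254], [0.547, -0.261]]
mug [[0.729, 0.227]]
can [[0.419, -0.036]]
drivetop [[0.446, 0.344], [0.541, 0.373]]
cradle [[0.647, 0.073], [0.477, -0.002], [0.727, -0.1]]
[[291.9, 0.0, 282.2], [0.0, 291.9, 212.4], [0.0, 0.0, 1.0]] [[0.267, 0.964, 0.0, -0.55], [0.912, -0.253, 0.322, -0.04], [0.31, -0.086, -0.947, 0.379], [0.0, 0.0, 0.0, 1.0]]
```

View pics/w0.png

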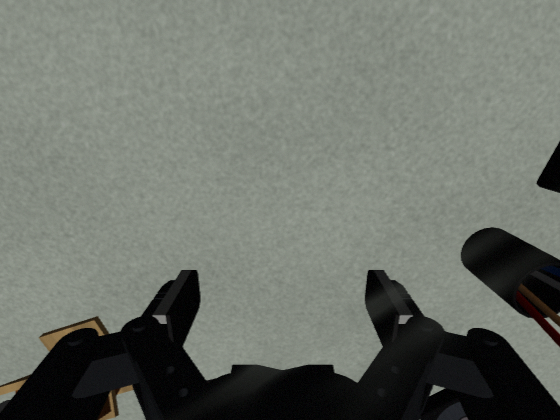

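View pics/c1.png

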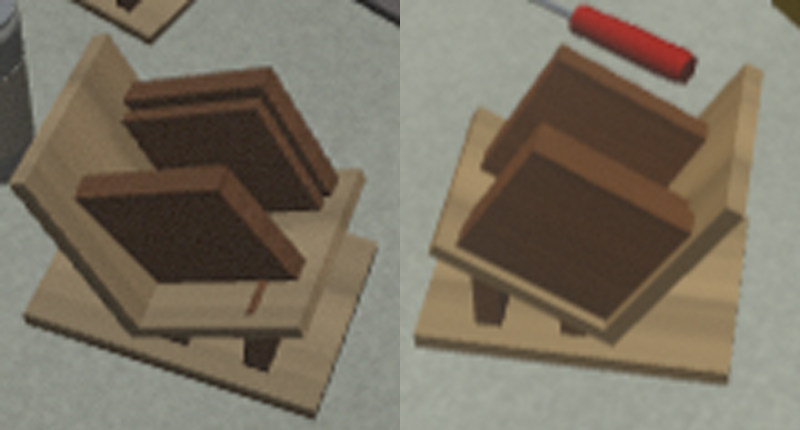

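Wrist view shows only bare bench. The crop shows the big holder: board on the robot's side, sprung pad on the +y cheek, plain slanted cheek on the −y side. Next come rough cradle features and a view pose.

```bash
python3 - <<'E'
from h import *
S=lambda x,y:(225+x/3.64,170+y/3.64)
D=lambda x,y:(220+(x-400)/3.64,155+y/3.64)
for k,a,b in (("slanted outer top",(222,170),(562,48)),("slanted board top",(80,190),(705,128)),("straight outer top",(272,68),(540,125)),("straight board top",(127,85),(690,225)),("board top -y",(15,183),(757,70)),("board top +y",(107,37),(742,215)),("floor end -y",(300,332),(478,108)),("floor end +y",(363,172),(433,248))):
    print(k,tri(S(*a),D(*b)).round(4))
# corner matches for wedge tops
for k,a,b in(("wedge top",(127,247),(377,115)),("drive top",(350,100),(200,355))): print(k,tri(a,b).round(3))
c=np.array([.6,-.03]);s=observe();R=np.array(s["tool_rot"]);p=np.array(s["position"])
yaw=np.radians(22);print(R.T@(np.array([.5,-.06,.33])-p)/.04)
E
```

```text
slanted outer top [ 0.6168 -0.0433  0.1664]
slanted board top [ 0.5394 -0.0758  0.1132]
straight outer top [0.5931 0.0254 0.1728]
straight board top [0.5096 0.     0.1157]
board top -y [ 0.5232 -0.1091  0.1395]
board top +y [0.4837 0.004  0.1386]
floor end -y [ 0.6843 -0.0531  0.0845]
floor end +y [0.6435 0.0602 0.0844]
wedge top [ 0.466 -0.295  0.199]
drive top [0.498 0.347 0.162]
[-12.44784574 -11.86135948  -2.46836547]
```

```bash
cat >> h.py <<'E'
from scipy.spatial.transform import Rotation as Ro
def plan(p1,R1,n,s=None):
    s=s or observe();p0=np.array(s["position"]);R0=np.array(s["tool_rot"])
    w=Ro.from_matrix(R0.T@R1).as_rotvec()/n
    A=sum(R0@Ro.from_rotvec(k*w).as_matrix() for k in range(n))
    o=np.linalg.solve(A,np.asarray(p1)-p0)
    print(n,"rows: offset",(o/.04).round(3).tolist(),"turn",(np.degrees(w)/6).round(3).tolist())
def down(yaw):
    c,s_=np.cos(np.radians(yaw)),np.sin(np.radians(yaw));return np.array([[-c,-s_,0],[-s_,c,0],[0,0,-1]])
def slotR(yaw,tilt=30): # columns slot x,y,z
    return (Ro.from_euler("z",yaw,degrees=True)*Ro.from_euler("y",-tilt,degrees=True)).as_matrix()
def toolslot(yaw,tilt=30): return slotR(yaw,tilt)@np.diag([-1,1,-1])
E
python3 - <<'E'
from h import *
plan([.47,.33,.30],down(-4),10)
E
```

```text
10 rows: offset [-0.887, -0.348, -0.173] turn [-0.001, -0.0, -0.191]
```

>>> drive_tool(offset=[[-0.89,-0.35,-0.17],[-0.89,-0.35,-0.17],[-0.89,-0.35,-0.17],[-0.89,-0.35,-0.17],[-0.89,-0.35,-0.17],[-0.89,-0.35,-0.17],[-0.89,-0.35,-0.17],[-0.89,-0.35,-0.17],[-0.89,-0.35,-0.17],[-0.89,-0.35,-0.17]], turn=[[0,0,-0.19],[0,0,-0.19],[0,0,-0.19],[0,0,-0.19],[0,0,-0.19],[0,0,-0.19],[0,0,-0.19],[0,0,-0.19],[0,0,-0.19],[0,0,-0.19]], hand=[1,1,1,1,1,1,1,1,1,1])

```text
time_s: 1.4
position: [0.4721, 0.3281, 0.2993]
tool_rot: [[-0.998, 0.07, -0.001], [0.07, 0.998, -0.0], [0.001, -0.0, -1.0]]
ft_force: [0.6, -0.3, 0.3]
grip_width: 0.0852
gripper_force: 0.0
```

```bash
python3 - <<'E'
from h import *
import pickle
s=observe();print(s["time_s"],s["position"],s["ft_force"])
C=cam("wrist");cv2.imwrite("pics/w1.png",get_image("wrist"));pickle.dump(C,open("w1.pkl","wb"))
plan([.495,-.05,.29],toolslot(20),10)
E
```

```text
1.4 [0.47214315 0.3281044  0.29931228] [ 0.63669362 -0.27415212  0.28879709]
10 rows: offset [0.063, -0.947, -0.008] turn [-0.106, -0.491, -0.393]
```

View pics/w1.png

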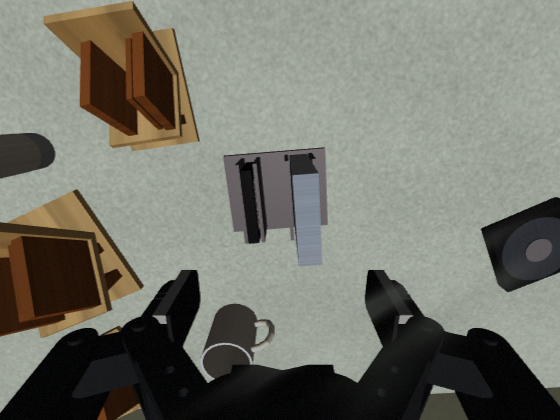

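The rack is at (277,190), the big drive's bluish top face runs from about (294,172) to (320,264), and the small black drive is at (252,200). I'll measure the top face by mask while moving on to the holder view.

```bash
python3 - <<'E'
from h import *
import pickle
C=pickle.load(open("w1.pkl","rb"));im=cv2.imread("pics/w1.png");
r=im[150:280,280:335].astype(int);m=((r[...,0]>110)&(r[...,0]-r[...,2]>12)).astype(np.uint8)
m=cv2.morphologyEx(m,cv2.MORPH_OPEN,np.ones((3,3)))
cs,_=cv2.findContours(m,cv2.RETR_EXTERNAL,cv2.CHAIN_APPROX_NONE);c=max(cs,key=cv2.contourArea)[:,0]+[280,150]
w=np.array([onz("",p,.157,C)[:2] for p in c],np.float32)
b=cv2.minAreaRect(w*1000);print(cv2.contourArea(c.astype(np.int32)),b,cv2.boxPoints(b).round(1).tolist())
print(cv2.boxPoints(cv2.minAreaRect(c.astype(np.float32))).round(1).tolist())
E
```

```text
2127.5 ((497.13934326171875, 352.91082763671875), (100.8909912109375, 25.577831268310547), 0.6055342555046082) [[446.6000061035156, 365.20001220703125], [446.79998779296875, 339.6000061035156], [547.7000122070312, 340.70001220703125], [547.4000244140625, 366.20001220703125]]
[[292.5, 174.5], [318.0, 173.39999389648438], [321.8999938964844, 264.5], [296.5, 265.6000061035156]]
```

>>> drive_tool(offset=[[0.06,-0.95,0],[0.06,-0.95,0],[0.06,-0.95,0],[0.06,-0.95,0],[0.06,-0.95,0],[0.06,-0.95,0],[0.06,-0.95,0],[0.06,-0.95,0],[0.06,-0.95,0],[0.06,-0.95,0]], turn=[[-0.106,-0.49,-0.39],[-0.106,-0.49,-0.39],[-0.106,-0.49,-0.39],[-0.106,-0.49,-0.39],[-0.106,-0.49,-0.39],[-0.106,-0.49,-0.39],[-0.106,-0.49,-0.39],[-0.106,-0.49,-0.39],[-0.106,-0.49,-0.39],[-0.106,-0.49,-0.39]], hand=[1,1,1,1,1,1,1,1,1,1])

```text
time_s: 2.7
position: [0.4924, -0.0492, 0.2866]
tool_rot: [[-0.814, -0.342, 0.469], [-0.295, 0.94, 0.172], [-0.5, 0.001, -0.866]]
ft_force: [0.5, 0.2, -0.3]
grip_width: 0.0854
gripper_force: 0.0
```

```bash
python3 - <<'E'
from h import *
import pickle
s=observe();print(s["time_s"],s["position"],np.array(s["tool_rot"]).round(3).tolist(),s["q"])
C=cam("wrist");im=get_image("wrist");cv2.imwrite("pics/w2.png",im);pickle.dump(C,open("w2.pkl","wb"))
cv2.imwrite("pics/w2b.png",cv2.resize(im,(800,600),interpolation=cv2.INTER_CUBIC))
# predicted mouth
print(proj("",[.565,-.023,.142],C))
E
```

```text
2.7 [ 0.49244796 -0.04921237  0.28657111] [[-0.814, -0.342, 0.469], [-0.295, 0.94, 0.172], [-0.5, 0.001, -0.866]] [ -31.9701325     3.66320692   95.31341491   26.01089986   63.99528358
 -149.95489493]
[281.70606757 190.32390226]
```

View pics/w2b.png

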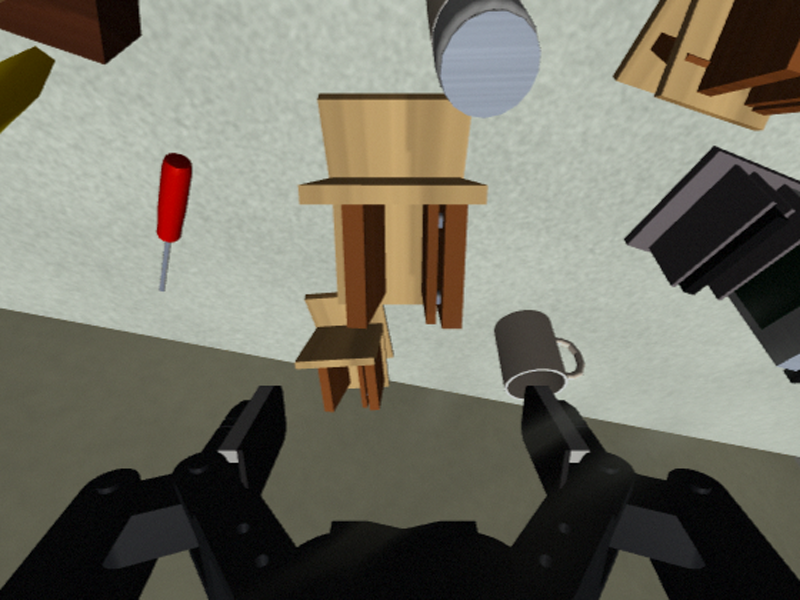

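The holder is seen down its slot (×1.43 picture): board top strip x 300–487, y 185–204. Slanted cheek's inner top edge ends at (368,327), pad's inner edge at (427,322); can at (487,60), mug at (527,355). I'll fit the slot frame to these few corners.

```bash
python3 - <<'E'
from h import *
import pickle
from scipy.optimize import least_squares
C=pickle.load(open("w2.pkl","rb"));S=cam("scene");D=cam("side");k=560/800
f=lambda c,p,uv,wu=1,wv=1:(c,np.array(p)/1e3,np.array(uv),np.array([wu,wv]))
obs=[f(C,(100,-47.6,95),(368*k,327*k)),f(C,(98,0,93),(427*k,322*k),1,.3),f(C,(2,0,93),(424*k,209*k),.7,0),
 f(C,(0,-40,130),(0,204*k),0,1),f(S,(100,-47.6,95),(286,215.6),.7,.7),f(D,(100,-47.6,95),(264,169.5),.5,.5)]
def pt(q,p): return q[:3]+slotR(q[3]*100)@p
r=lambda q:np.concatenate([(proj("",pt(q,p),c)-uv)*w for c,p,uv,w in obs]+[[ (q[2]-.018)*150]])
s=least_squares(r,[.5,0,.02,.2]);q=s.x;print(q,r(q).round(1))
np.save("slot.npy",q)
R=slotR(q[3]*100)
for n,p in(("boardtop",(0,-20,130)),("lockctr",(51,-10,73.5)),("mouth outer slanted",(100,-47.6,95))):print(n,pt(q,np.array(p)/1e3))
# back to the rack: hover
plan([.497,.353,.21],down(.6),10)
E
```

```text
[ 0.56030702 -0.00585233  0.02948567  0.22458798] [-0.4  0.3 -0.1  0.1  0.  -0.   0.  -0.5  0.6 -0.5 -0.7  1.6  1.7]
boardtop [ 0.50787736 -0.04916665  0.14206897]
lockctr [ 0.57098194 -0.01226033  0.11863853]
mouth outer slanted [ 0.61462791 -0.03490417  0.16175808]
10 rows: offset [-0.142, 0.993, 0.257] turn [0.084, 0.496, 0.314]
```

```bash
python3 - <<'E'
from h import *
import pickle
from scipy.optimize import least_squares
C=pickle.load(open("w2.pkl","rb"));S=cam("scene");D=cam("side")
g=cv2.GaussianBlur(cv2.cvtColor(cv2.imread("pics/w2.png"),cv2.COLOR_BGR2GRAY).astype(np.float32),(3,3),0)
def vedge(us,v0,v1):  # strongest vertical gradient rows
    o=[]
    for u in us:
        d=np.abs(np.gradient(g[v0:v1,u]));i=d.argmax();o.append((u,v0+i))
    return np.array(o)
def hedge(vs,u0,u1):
    return np.array([(u0+np.abs(np.gradient(g[v,u0:u1])).argmax(),v) for v in vs])
e=vedge(list(range(214,234,2))+list(range(330,339,2)),138,148);print("board front",np.polyfit(e[:,0],e[:,1],1),e[:,1])
p=hedge(range(148,222,4),290,303);print("pad",np.polyfit(p[:,1],p[:,0],1),p[:,0])
c=hedge(range(148,224,4),251,262);print("cheek",np.polyfit(c[:,1],c[:,0],1),c[:,0])
b=hedge(range(148,224,4),320,335);print("straight outer",np.polyfit(b[:,1],b[:,0],1),b[:,0])
print(hedge(range(148,224,6),235,248)[:,0])
E
```

```text
board front [-1.73745174e-03  1.43385071e+02] [143 143 143 143 143 143 143 143 143 143 143 142 143 143 143]
pad [1.27192982e-02 2.92817544e+02] [295 295 295 295 295 295 295 295 295 295 295 295 295 294 295 295 296 296
 297]
cheek [4.64912281e-02 2.46392982e+02] [254 254 254 254 254 254 254 254 255 255 255 255 255 255 255 255 255 256
 261]
straight outer [-5.17543860e-02  3.34522807e+02] [327 327 326 326 326 326 326 325 325 325 325 325 324 324 324 324 324 323
 323]
[239 239 239 239 240 240 240 241 241 241 241 242 242]
```

>>> drive_tool(offset=[[-0.14,0.99,0.25],[-0.14,0.99,0.25],[-0.14,0.99,0.25],[-0.14,0.99,0.25],[-0.14,0.99,0.25],[-0.14,0.99,0.25],[-0.14,0.99,0.25],[-0.14,0.99,0.25],[-0.14,0.99,0.25],[-0.14,0.99,0.25]], turn=[[0.084,0.496,0.314],[0.084,0.496,0.314],[0.084,0.496,0.314],[0.084,0.496,0.314],[0.084,0.496,0.314],[0.084,0.496,0.314],[0.084,0.496,0.314],[0.084,0.496,0.314],[0.084,0.496,0.314],[0.084,0.496,0.314]], hand=[0.7,0.7,0.7,0.7,0.7,0.7,0.7,0.7,0.7,0.7])

```text
time_s: 4.0
position: [0.494, 0.358, 0.2133]
tool_rot: [[-1.0, -0.01, -0.005], [-0.01, 1.0, 0.0], [0.005, 0.0, -1.0]]
ft_force: [0.8, -0.2, 1.0]
grip_width: 0.0598
gripper_force: 0.0
```

```bash
python3 - <<'E'
from h import *
s=observe();print(s["time_s"],s["q"],s["ft_force"])
plan([.497,.353,.116],down(.6),5)
E
```

```text
4.0 [ 24.76835319  28.73155202  65.78526307   0.14737674  85.76159618
 -65.82962627] [ 0.81766592 -0.18414019  1.0353348 ]
5 rows: offset [-0.016, -0.025, 0.486] turn [0.001, -0.01, -0.0]
```

>>> drive_tool(offset=[[-0.02,-0.025,0.48],[-0.02,-0.025,0.48],[-0.02,-0.025,0.48],[-0.02,-0.025,0.48],[0,-0.025,0.48],[0,0,0],[0,0,0],[0,0,0],[0,0,0],[0,0,0]], turn=[[0,-0.01,0],[0,-0.01,0],[0,-0.01,0],[0,-0.01,0],[0,-0.01,0],[0,0,0],[0,0,0],[0,0,0],[0,0,0],[0,0,0]], hand=[0.7,0.7,0.7,0.7,0.7,0.7,0,0,0,0], newtons=60)

```text
time_s: 5.25
position: [0.4979, 0.352, 0.1187]
tool_rot: [[-1.0, -0.011, 0.003], [-0.011, 1.0, 0.002], [-0.004, 0.002, -1.0]]
ft_force: [0.1, 1.2, 5.3]
grip_width: 0.0256
gripper_force: 59.9
```

```bash
python3 - <<'E'
from h import *
import pickle
from scipy.optimize import least_squares
s=observe();print(s["time_s"],s["position"],np.array(s["tool_rot"]).round(4).tolist(),s["grip_width"],s["gripper_force"],s["ft_force"])
C=pickle.load(open("w2.pkl","rb"));S=cam("scene");D=cam("side");k=560/800;Y=19.9
f=lambda c,p,uv,wu=1,wv=1:(c,np.array(p)/1e3,np.array(uv),np.array([wu,wv]))
obs=[f(C,(100,-47.6,95),(256,327*k)),f(C,(98,0,93),(296,322*k),1,.3),f(C,(2,0,93),(295,209*k),.7,0),
 f(C,(0,-40,130),(0,143),0,1),f(S,(100,-47.6,95),(286,215.6),.7,.7),f(D,(100,-47.6,95),(264,169.5),.5,.5)]
def pt(q,p): return q[:3]+slotR(Y)@p
r=lambda q:np.concatenate([(proj("",pt(q,p),c)-uv)*w for c,p,uv,w in obs])
q=least_squares(r,[.5,0,.02]).x;print(q,r(q).round(1))
q=np.append(q,Y);np.save("slot.npy",q);plan([.497,.35,.40],down(1),10)
E
```

```text
5.25 [0.49785748 0.35199898 0.11873496] [[-0.9999, -0.0112, 0.0035], [-0.0112, 0.9999, 0.0023], [-0.0035, 0.0022, -1.0]] 0.025636236724191897 59.87807214260101 [0.12996474 1.24827824 5.32165969]
[ 0.56263145 -0.00638865  0.02971644] [-1.5  0.4  0.1  0.5  1.7 -0.   0.  -0.4  0.2  0.2 -0.6  1.1]
10 rows: offset [0.001, -0.004, -0.703] turn [0.002, 0.003, -0.006]
```

```bash
cat >> h.py <<'E'
def slotpt(p):
    q=np.load("slot.npy");return q[:3]+slotR(q[3])@(np.array(p)/1e3)
def inslot(w):
    q=np.load("slot.npy");return 1e3*slotR(q[3]).T@(np.asarray(w)-q[:3])
E
python3 - <<'E'
from h import *
s=dict(observe());s["position"]=np.array(s["position"])+[0,0,.16]
p=slotpt((56,-14.5,150+108.7));print(p)
plan(p,toolslot(19.9),16,s)
E
```

```text
[ 0.49154224 -0.04754339  0.28175721]
16 rows: offset [0.109, -0.616, -0.043] turn [-0.052, -0.307, -0.196]
```

>>> drive_tool(offset=[[0,0,-1],[0,0,-1],[0,0,-1],[0,0,-1],[0.11,-0.62,-0.045],[0.11,-0.62,-0.045],[0.11,-0.62,-0.045],[0.11,-0.62,-0.045],[0.11,-0.62,-0.045],[0.11,-0.62,-0.045]], turn=[[0,0,0],[0,0,0],[0,0,0],[0,0,0],[-0.052,-0.307,-0.196],[-0.052,-0.307,-0.196],[-0.052,-0.307,-0.196],[-0.052,-0.307,-0.196],[-0.052,-0.307,-0.196],[-0.052,-0.307,-0.196]], hand=[0,0,0,0,0,0,0,0,0,0])

```text
time_s: 6.5
position: [0.4785, 0.2003, 0.2836]
tool_rot: [[-0.973, -0.137, 0.188], [-0.13, 0.99, 0.047], [-0.193, 0.021, -0.981]]
ft_force: [0.2, -0.4, -4.7]
grip_width: 0.0253
gripper_force: 60.6
```

>>> drive_tool(offset=[[0.11,-0.615,-0.045],[0.11,-0.615,-0.045],[0.11,-0.615,-0.045],[0.11,-0.615,-0.045],[0.11,-0.615,-0.045],[0.11,-0.615,-0.045],[0.11,-0.615,-0.045],[0.11,-0.615,-0.045],[0.11,-0.615,-0.045],[0.11,-0.615,-0.045]], turn=[[-0.052,-0.307,-0.196],[-0.052,-0.307,-0.196],[-0.052,-0.307,-0.196],[-0.052,-0.307,-0.196],[-0.052,-0.307,-0.196],[-0.052,-0.307,-0.196],[-0.052,-0.307,-0.196],[-0.052,-0.307,-0.196],[-0.052,-0.307,-0.196],[-0.052,-0.307,-0.196]], hand=[0,0,0,0,0,0,0,0,0,0])

```text
time_s: 7.75
position: [0.4891, -0.0491, 0.2813]
tool_rot: [[-0.816, -0.341, 0.466], [-0.295, 0.94, 0.171], [-0.497, 0.002, -0.868]]
ft_force: [0.3, 0.2, -3.5]
grip_width: 0.0252
gripper_force: 60.7
```

```bash
python3 - <<'E'
from h import *
import pickle
s=observe();print(s["time_s"],inslot(s["position"]),s["ft_force"],s["grip_width"],s["q"])
print((slotR(19.9).T@np.array(s["tool_rot"])).round(4).tolist())
C=cam("wrist");im=get_image("wrist");cv2.imwrite("pics/w3.png",im);pickle.dump(C,open("w3.pkl","wb"))
a=get_image("scene")[120:300,200:360];cv2.imwrite("pics/m3.png",np.hstack([cv2.resize(im[80:380,180:400],(440,600)),cv2.resize(a,(360,405)) if 0 else cv2.copyMakeBorder(cv2.resize(a,(360,405)),0,195,0,0,cv2.BORDER_CONSTANT)]))
plan(slotpt((56,-14.5,110+108.7)),toolslot(19.9),5)
E
```

```text
7.75 [ 53.34898114 -15.16108824 259.73147994] [ 0.30199732  0.15531476 -3.53880838] 0.02515981623291532 [ -32.14556348    3.6223853    96.19443838   26.05636189   63.42406293
 -150.420683  ]
[[-1.0, 0.0002, -0.0039], [0.0002, 1.0, 0.002], [0.0039, 0.002, -1.0]]
5 rows: offset [-0.016, 0.01, 0.204] turn [0.001, -0.009, -0.006]
```

View pics/m3.png

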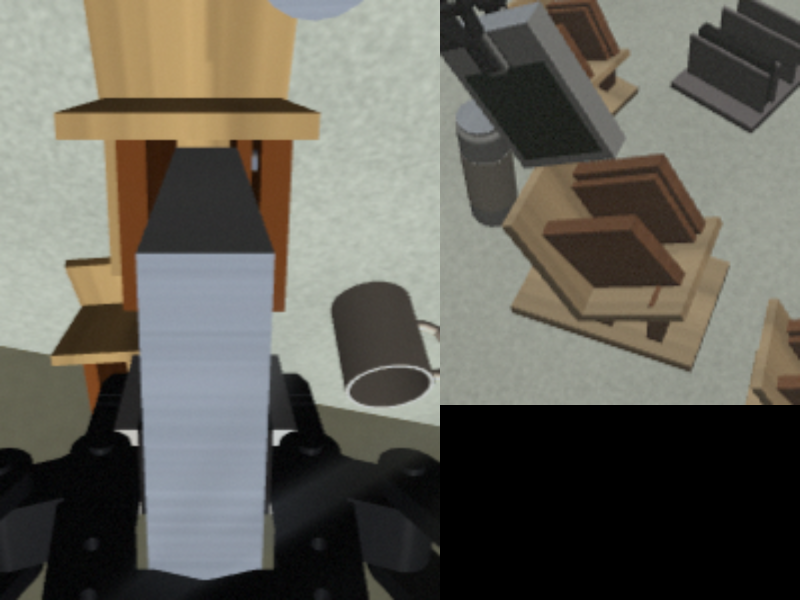

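The drive hangs above the slot, its lower edge at crop (177–242,148) between slanted cheek (148) and pad (237), a little close to the board (138), so I shift 3 mm out and descend.

>>> drive_tool(offset=[[-0.03,0.01,0.1],[-0.03,0.01,0.1],[-0.01,0,0.3],[0,0,0.3],[0,0,0.3],[0,0,0.3],[0,0,0.3],[0,0,0.3],[0,0,0.3],[0,0,0.3]], turn=[[0,-0.02,-0.01],[0,-0.02,-0.01],[0,0,0],[0,0,0],[0,0,0],[0,0,0],[0,0,0],[0,0,0],[0,0,0],[0,0,0]], hand=[0,0,0,0,0,0,0,0,0,0])

```text
time_s: 9.1
position: [0.5414, -0.0292, 0.1931]
tool_rot: [[-0.813, -0.342, 0.471], [-0.296, 0.94, 0.171], [-0.502, -0.001, -0.865]]
ft_force: [-0.6, -0.5, -5.4]
grip_width: 0.0254
gripper_force: 61.1
```

```bash
python3 - <<'E'
from h import *
s=observe();print(s["time_s"],inslot(s["position"])-[0,0,108.7],slotR(19.9).T@s["ft_force"],s["grip_width"])
E
```

```text
9.1 [ 57.69999535 -14.18746869  46.63225075] [-3.3181067  -0.22225981 -4.29028367] 0.025412189239679042
```

>>> drive_tool(offset=[[0,0,0.2],[0,0,0.2],[0,0,0.2],[0,0,0.15],[0,0,0.1],[0,0,0.05],[0,0,0.05],[0,0,0.05],[0,0,0.05],[0,0,0]], turn=[[0,0,0],[0,0,0],[0,0,0],[0,0,0],[0,0,0],[0,0,0],[0,0,0],[0,0,0],[0,0,0],[0,0,0]], hand=[0,0,0,0,0,0,0,0,0,0])

```text
time_s: 10.35
position: [0.5608, -0.0221, 0.1573]
tool_rot: [[-0.813, -0.342, 0.471], [-0.296, 0.94, 0.171], [-0.501, -0.0, -0.865]]
ft_force: [-0.6, -0.8, -4.5]
grip_width: 0.0253
gripper_force: 61.0
```

```bash
python3 - <<'E'
from h import *
s=observe();print(s["time_s"],inslot(s["position"])-[0,0,108.7],slotR(19.9).T@s["ft_force"],s["grip_width"])
E
```

```text
10.35 [ 57.708179   -14.12549325   5.34112783] [-2.92366032 -0.51757726 -3.45755421] 0.0253023478829641
```

>>> drive_tool(offset=[[0,0,0.04],[0,0,0.04],[0,0,0.04],[0,0,0.04],[0,0,0.02],[0,0,0],[0,0,0],[0,0,0],[0,0,0],[0,0,0]], turn=[[0,0,0],[0,0,0],[0,0,0],[0,0,0],[0,0,0],[0,0,0],[0,0,0],[0,0,0],[0,0,0],[0,0,0]], hand=[0,0,0,0,0,0,0,0,0,0])

```text
time_s: 11.6
position: [0.5624, -0.0214, 0.1543]
tool_rot: [[-0.812, -0.343, 0.473], [-0.298, 0.939, 0.17], [-0.502, -0.003, -0.865]]
ft_force: [-42.5, -11.3, 38.7]
grip_width: 0.0252
gripper_force: 68.8
```

```bash
python3 - <<'E'
from h import *
s=observe();print(s["time_s"],inslot(s["position"])-[0,0,108.7],slotR(19.9).T@s["ft_force"],s["grip_width"])
E
```

```text
11.6 [ 57.71264764 -14.00510621   1.79549647] [-18.62295062   3.89297172  55.4121944 ] 0.025241034278097024
```

>>> drive_tool(offset=[[0,0,-0.07],[0,0,0],[0.04,0,0],[0.04,0,0],[0.03,0,0],[0.02,0,0],[0.02,0,0],[0,0,0],[0,0,0],[0,0,0]], turn=[[0,0,0],[0,0,0],[0,0,0],[0,0,0],[0,0,0],[0,0,0],[0,0,0],[0,0,0],[0,0,0],[0,0,0]], hand=[0,0,0,0,0,0,0,0,0,0])

```text
time_s: 12.85
position: [0.5597, -0.0233, 0.1527]
tool_rot: [[-0.811, -0.341, 0.476], [-0.296, 0.94, 0.17], [-0.506, -0.003, -0.863]]
ft_force: [-2.5, 1.0, 10.4]
grip_width: 0.0254
gripper_force: 62.7
```

```bash
python3 - <<'E'
from h import *
s=observe();print(s["time_s"],inslot(s["position"])-[0,0,108.7],slotR(19.9).T@s["ft_force"],s["grip_width"])
E
```

```text
12.85 [ 54.07997021 -14.90459367   2.04607527] [ 3.45166719  1.82665148 10.07002029] 0.025419223061982302
```

>>> drive_tool(offset=[[0.01,0.03,-0.01],[0,0,0],[0,0,0],[0,0,0],[0,0,0],[0,0,-0.2],[0,0,-0.8],[0,0,-1],[0,0,-1],[0,0,0]], turn=[[0,0,0],[0,0,0],[0,0,0],[0,0,0],[0,0,0],[0,0,0],[0,0,0],[0,0,0],[0,0,0],[0,0,0]], hand=[0,0,0.7,0.7,0.7,0.7,0.7,0.7,0.7,0.7])

```text
time_s: 14.1
position: [0.5004, -0.0434, 0.2574]
tool_rot: [[-0.811, -0.341, 0.476], [-0.297, 0.94, 0.168], [-0.504, -0.005, -0.863]]
ft_force: [0.5, -0.4, 0.3]
grip_width: 0.0596
gripper_force: 0.0
```

```bash
python3 - <<'E'
from h import *
import pickle
s=observe();print(s["time_s"],inslot(s["position"]),s["ft_force"],s["grip_width"],s["q"])
C=cam("wrist");im=get_image("wrist");cv2.imwrite("pics/w4.png",im);pickle.dump(C,open("w4.pkl","wb"))
cv2.imwrite("pics/w4b.png",cv2.resize(im[60:360,130:430],(600,600),interpolation=cv2.INTER_CUBIC))
E
```

```text
14.1 [ 52.22765736 -13.59793622 232.71764553] [ 0.54359518 -0.35830998  0.29317157] 0.059610328934740435 [ -30.55437645    5.76723252   98.22817269   26.9719291    58.43380655
 -151.29308102]
```

View pics/w4b.png

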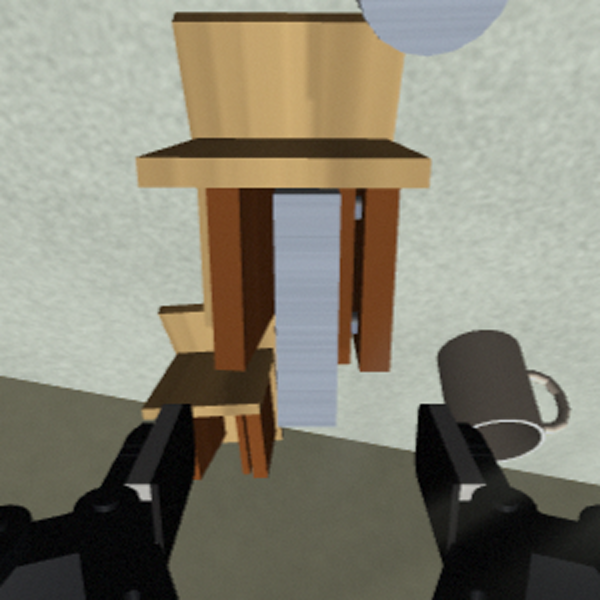

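The drive stands upright in the slot, flush to the pad: top face crop (274–338, 192–425), with a clear gap to the slanted cheek's inner edge at crop x≈243.

```bash
python3 - <<'E'
from h import *
import pickle
q=np.load("slot.npy");q[:3]+=slotR(q[3])@[0,0,.002];np.save("slot.npy",q)
C=pickle.load(open("w4.pkl","rb"))
def onslot(uv,z):
    K,T=C;R=slotR(q[3]);o=inslot(-T[:3,:3].T@T[:3,3]);d=R.T@T[:3,:3].T@np.linalg.solve(K,[*uv,1]);return o+d*(z-o[2])/d[2]
im=cv2.imread("pics/w4.png").astype(int);r=im[150:280,255:310]
m=((r[...,0]>110)&(r[...,0]-r[...,2]>12)).astype(np.uint8);m=cv2.morphologyEx(m,cv2.MORPH_OPEN,np.ones((3,3)))
c=max(cv2.findContours(m,cv2.RETR_EXTERNAL,cv2.CHAIN_APPROX_NONE)[0],key=cv2.contourArea)[:,0]+[255,150]
b=cv2.minAreaRect(np.array([onslot(p,147)[:2] for p in c],np.float32));print("drive top in slot",b)
P=lambda x,y:(130+x/2,60+y/2)
print("board front",onslot(P(150,187),130),onslot(P(420,187),130))
print("slanted inner top",onslot(P(243,192),95),onslot(P(243,368),95),"pad",onslot(P(341,192),93),onslot(P(338,364),93))
# block view pose: hover over the long wedge
plan([.49,-.25,.36],down(-92),10)
E
```

```text
drive top in slot ((50.313045501708984, -13.061596870422363), (100.34768676757812, 25.216426849365234), 0.37252917885780334)
board front [-7.57513214e-03 -7.73338788e+01  1.30000000e+02] [ -0.25289413  33.37275011 130.        ]
slanted inner top [  6.99644204 -42.980941    95.        ] [ 98.12561969 -45.95914136  95.        ] pad [ 7.18113889  3.25913235 93.        ] [96.60471476  3.6897532  93.        ]
10 rows: offset [-0.364, -0.486, -0.215] turn [0.488, 0.333, 1.817]
```

```bash
python3 - <<'E'
from h import *
plan([.485,-.24,.36],down(-92),20)
E
```

```text
20 rows: offset [-0.179, -0.227, -0.109] turn [0.244, 0.167, 0.908]
```

>>> drive_tool(offset=[[-0.18,-0.23,-0.11],[-0.18,-0.23,-0.11],[-0.18,-0.23,-0.11],[-0.18,-0.23,-0.11],[-0.18,-0.23,-0.11],[-0.18,-0.23,-0.11],[-0.18,-0.23,-0.11],[-0.18,-0.23,-0.11],[-0.18,-0.23,-0.11],[-0.18,-0.23,-0.11]], turn=[[0.244,0.167,0.908],[0.244,0.167,0.908],[0.244,0.167,0.908],[0.244,0.167,0.908],[0.244,0.167,0.908],[0.244,0.167,0.908],[0.244,0.167,0.908],[0.244,0.167,0.908],[0.244,0.167,0.908],[0.244,0.167,0.908]], hand=[0.85,0.85,0.85,0.85,0.85,0.85,0.85,0.85,0.85,0.85])

```text
time_s: 15.4
position: [0.5376, -0.1411, 0.3144]
tool_rot: [[-0.76, 0.584, 0.285], [0.599, 0.8, -0.042], [-0.252, 0.138, -0.958]]
ft_force: [-0.3, 1.3, 0.8]
grip_width: 0.0723
gripper_force: 0.0
```

>>> drive_tool(offset=[[-0.18,-0.23,-0.11],[-0.18,-0.23,-0.11],[-0.18,-0.23,-0.11],[-0.18,-0.23,-0.11],[-0.18,-0.23,-0.11],[-0.18,-0.23,-0.11],[-0.18,-0.23,-0.11],[-0.18,-0.23,-0.11],[-0.18,-0.23,-0.11],[-0.18,-0.23,-0.11]], turn=[[0.244,0.167,0.908],[0.244,0.167,0.908],[0.244,0.167,0.908],[0.244,0.167,0.908],[0.244,0.167,0.908],[0.244,0.167,0.908],[0.244,0.167,0.908],[0.244,0.167,0.908],[0.244,0.167,0.908],[0.244,0.167,0.908]], hand=[0.85,0.85,0.85,0.85,0.85,0.85,0.85,0.85,0.85,0.85])

```text
time_s: 16.65
position: [0.4853, -0.2421, 0.358]
tool_rot: [[0.035, 0.999, -0.005], [0.999, -0.035, 0.004], [0.004, -0.006, -1.0]]
ft_force: [0.8, -0.6, -0.4]
grip_width: 0.0725
gripper_force: 0.0
```

```bash
python3 - <<'E'
from h import *
import pickle
s=observe();print(s["time_s"],s["position"],np.array(s["tool_rot"]).round(3).tolist(),s["q"])
C=cam("wrist");im=get_image("wrist");cv2.imwrite("pics/w5.png",im);pickle.dump(C,open("w5.pkl","wb"))
E
```

```text
16.65 [ 0.48533567 -0.24205151  0.35802752] [[0.035, 0.999, -0.005], [0.999, -0.035, 0.004], [0.004, -0.006, -1.0]] [-3.90124088e+01  1.80602002e+01  5.95316709e+01 -1.43848234e-02
  1.02801617e+02 -3.69837827e+01]
```

View pics/w5.png

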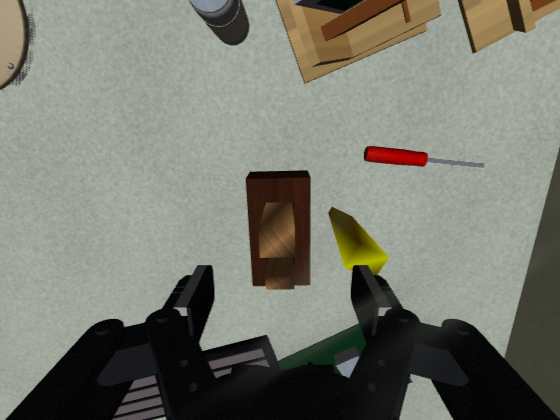

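The long wedge is at (277,235) in the block's near (+y) pocket, the short one at (280,275). The yellow look-alike is at (358,245), clear to the right. I'll measure the top edges numerically.

```bash
python3 - <<'E'
from h import *
import pickle
im=cv2.imread("pics/w5.png").astype(int)
print("col277",[(v,im[v,272:283].mean(0).round().astype(int).tolist()) for v in range(196,294,3)])
for v in(206,215,225,235,245,252,256,260,266,275,285): print(v,im[v,250:308:2,2].tolist())
C=pickle.load(open("w5.pkl","rb"))
for n,uv,z in(("blk",(248,173),.06),("blk",(310,172),.06),("blk",(252,285),.06),("blk",(310,284),.06)): print(n,onz("",uv,z,C).round(4))
E
```

```text
col277 [(196, [12, 23, 44]), (199, [12, 22, 45]), (202, [19, 34, 57]), (205, [21, 39, 57]), (208, [20, 35, 52]), (211, [19, 35, 51]), (214, [21, 38, 55]), (217, [24, 43, 62]), (220, [29, 50, 71]), (223, [32, 54, 77]), (226, [35, 59, 84]), (229, [40, 66, 93]), (232, [43, 72, 100]), (235, [49, 80, 111]), (238, [55, 89, 122]), (241, [57, 93, 128]), (244, [59, 96, 131]), (247, [55, 90, 125]), (250, [51, 82, 115]), (253, [46, 75, 104]), (256, [38, 64, 90]), (259, [16, 29, 43]), (262, [16, 30, 43]), (265, [15, 29, 43]), (268, [15, 29, 43]), (271, [15, 30, 43]), (274, [17, 29, 44]), (277, [22, 38, 54]), (280, [30, 52, 74]), (283, [39, 65, 91]), (286, [42, 69, 96]), (289, [93, 113, 126]), (292, [157, 168, 161])]
206 [47, 45, 49, 46, 47, 45, 47, 62, 94, 86, 78, 71, 65, 56, 52, 42, 49, 55, 61, 66, 71, 49, 51, 48, 54, 54, 56, 50, 49]
215 [48, 44, 48, 51, 47, 46, 66, 66, 62, 53, 47, 44, 49, 54, 59, 64, 70, 80, 87, 90, 97, 101, 51, 51, 48, 55, 54, 53, 49]
225 [47, 48, 48, 52, 48, 45, 47, 54, 53, 58, 62, 71, 78, 82, 81, 87, 93, 100, 109, 116, 125, 127, 115, 48, 52, 47, 54, 50, 49]
235 [45, 48, 47,
[... 431 characters left out ...]
, 108, 101, 99, 96, 91, 75, 78, 73, 62, 54, 51, 40, 42, 48, 50, 49, 54, 53, 56]
260 [136, 44, 46, 48, 52, 48, 49, 50, 45, 43, 46, 44, 42, 37, 43, 44, 47, 45, 43, 44, 39, 38, 38, 47, 50, 48, 51, 58, 56]
266 [146, 48, 46, 44, 51, 50, 49, 49, 46, 45, 46, 43, 40, 42, 44, 43, 45, 42, 43, 40, 42, 41, 50, 51, 51, 54, 55, 59, 58]
275 [153, 65, 50, 44, 49, 49, 49, 46, 46, 47, 46, 42, 41, 46, 47, 43, 44, 46, 43, 43, 43, 48, 52, 58, 55, 57, 60, 65, 66]
285 [164, 143, 56, 55, 54, 55, 57, 59, 121, 118, 114, 106, 111, 103, 98, 79, 73, 75, 69, 61, 57, 53, 86, 111, 105, 106, 111, 110, 119]
blk [ 0.4309 -0.242   0.06  ]
blk [ 0.5251 -0.2438  0.06  ]
blk [ 0.4235 -0.4379  0.06  ]
blk [ 0.524  -0.4391  0.06  ]
```

```bash
python3 - <<'E'
from h import *
import pickle
C=pickle.load(open("w5.pkl","rb"))
for uv in((259,257.5),(295,257.5),(258.5,235),(295.5,228)): print(uv,onz("",uv,.19,C).round(4))
for p in((.456,-.277,.19),(.498,-.277,.19),(.456,-.313,.19),(.498,-.313,.19),(.477,-.288,.06)): print(p,proj("",p,C).round(1))
s=observe()
plan([.4765,-.2955,.22],down(-91),10)
E
```

```text
(259, 257.5) [ 0.4536 -0.3186  0.19  ]
(295, 257.5) [ 0.4961 -0.3199  0.19  ]
(258.5, 235) [ 0.4548 -0.2898  0.19  ]
(295.5, 228) [ 0.4975 -0.2826  0.19  ]
(0.456, -0.277, 0.19) [258.9 224.5]
(0.498, -0.277, 0.19) [295.9 223.4]
(0.456, -0.313, 0.19) [260.7 253.2]
(0.498, -0.313, 0.19) [296.5 252.1]
(0.477, -0.288, 0.06) [279.5 201. ]
10 rows: offset [-0.132, -0.016, 0.346] turn [-0.006, -0.004, -0.022]
```

```bash
python3 - <<'E'
from h import *
plan([.4755,-.300,.27],down(-91.5),4)
E
```

```text
4 rows: offset [-0.359, -0.044, 0.552] turn [-0.015, -0.009, -0.034]
```

>>> drive_tool(offset=[[-0.36,-0.045,0.55],[-0.36,-0.045,0.55],[-0.36,-0.045,0.55],[-0.36,-0.045,0.55],[0,0,0.6],[0,0,0.6],[0,0,0.6],[0,0,0.6],[0,0,0.55],[0,0,0]], turn=[[-0.015,-0.01,-0.03],[-0.015,-0.01,-0.03],[-0.015,-0.01,-0.03],[-0.015,-0.01,-0.03],[0,0,0],[0,0,0],[0,0,0],[0,0,0],[0,0,0],[0,0,0]], hand=[0.85,0.85,0.85,0.85,0.85,0.85,0.85,0.85,0.85,0.85])

```text
time_s: 17.95
position: [0.4763, -0.2986, 0.1513]
tool_rot: [[0.019, 1.0, 0.0], [1.0, -0.019, 0.001], [0.001, 0.0, -1.0]]
ft_force: [0.0, -0.6, 0.1]
grip_width: 0.0726
gripper_force: 0.0
```

>>> drive_tool(offset=[[0,0,0],[0,0,0],[0,0,0],[0,0,0],[0,0,0],[0,0,0],[0,0,0],[0,0,0],[0,0,0],[0,0,0]], turn=[[0,0,0],[0,0,0],[0,0,0],[0,0,0],[0,0,0],[0,0,0],[0,0,0],[0,0,0],[0,0,0],[0,0,0]], hand=[0.85,0,0,0,0,0,0,0,0,0], newtons=80)

```text
time_s: 19.2
position: [0.477, -0.2999, 0.1544]
tool_rot: [[0.021, 1.0, 0.005], [1.0, -0.021, -0.004], [-0.004, 0.005, -1.0]]
ft_force: [-0.6, 1.0, 5.7]
grip_width: 0.0412
gripper_force: 80.7
```

```bash
python3 - <<'E'
from h import *
s=observe();p=np.array(s["position"]);print(s["time_s"],p,np.array(s["tool_rot"]).round(4).tolist(),s["ft_force"],s["grip_width"])
# tool frame over the gap: y=slot x, x=gap y, z=-gap z
q=np.load("slot.npy");G=slotR(q[3])@Ro.from_euler("x",3.6,degrees=True).as_matrix();print((slotR(q[3]).T@G)[:,2])
Rt=G@np.array([[0,1,0],[1,0,0],[0,0,-1.]]);np.save("Rt.npy",Rt)
g=slotpt((25,-35.3,95));tip=p[2]-.010;print("tip beyond tcp",tip)
s2=dict(s);s2["position"]=p+[0,0,.20]
T=lambda tipz:g+G@np.array([0,0,(tipz+tip*1e3)/1e3])  # tip at gap z=tipz mm
plan(T(60),Rt,14,s2)
E
```

```text
19.2 [ 0.47700292 -0.29988895  0.1543902 ] [[0.0205, 0.9998, 0.0048], [0.9998, -0.0205, -0.0038], [-0.0037, 0.0049, -1.0]] [-0.62521713  1.04896715  5.7371385 ] 0.04121438724715842
[-4.79792040e-17 -6.27905195e-02  9.98026728e-01]
tip beyond tcp 0.14439019604760184
14 rows: offset [0.362, -0.001, 0.111] turn [-0.343, 0.11, -0.255]
```

>>> drive_tool(offset=[[0,0,-1],[0,0,-1],[0,0,-1],[0,0,-1],[0,0,-1],[0,0,0],[0.36,0,0.11],[0.36,0,0.11],[0.36,0,0.11],[0.36,0,0.11]], turn=[[0,0,0],[0,0,0],[0,0,0],[0,0,0],[0,0,0],[0,0,0],[-0.343,0.11,-0.255],[-0.343,0.11,-0.255],[-0.343,0.11,-0.255],[-0.343,0.11,-0.255]], hand=[0,0,0,0,0,0,0,0,0,0])

```text
time_s: 20.45
position: [0.4755, -0.2405, 0.3351]
tool_rot: [[-0.09, 0.985, 0.144], [0.995, 0.083, 0.05], [0.037, 0.148, -0.988]]
ft_force: [0.8, -0.4, -0.6]
grip_width: 0.0411
gripper_force: 81.2
```

>>> drive_tool(offset=[[0.36,0,0.11],[0.36,0,0.11],[0.36,0,0.11],[0.36,0,0.11],[0.36,0,0.11],[0.36,0,0.11],[0.36,0,0.11],[0.36,0,0.11],[0.36,0,0.11],[0.36,0,0.11]], turn=[[-0.343,0.11,-0.255],[-0.343,0.11,-0.255],[-0.343,0.11,-0.255],[-0.343,0.11,-0.255],[-0.343,0.11,-0.255],[-0.343,0.11,-0.255],[-0.343,0.11,-0.255],[-0.343,0.11,-0.255],[-0.343,0.11,-0.255],[-0.343,0.11,-0.255]], hand=[0,0,0,0,0,0,0,0,0,0])

```text
time_s: 21.7
position: [0.4568, -0.0951, 0.3015]
tool_rot: [[-0.369, 0.815, 0.446], [0.928, 0.293, 0.231], [0.058, 0.499, -0.864]]
ft_force: [-0.4, 0.5, -1.2]
grip_width: 0.0407
gripper_force: 81.2
```

```bash
cat >> h.py <<'E'
def gapstate(L=144.4):
    s=observe();q=np.load("slot.npy");G=slotR(q[3])@Ro.from_euler("x",3.6,degrees=True).as_matrix()
    g=slotpt((25,-35.3,95));R=np.array(s["tool_rot"]);p=np.array(s["position"])
    tip=p+R[:,2]*L/1e3
    e=Ro.from_matrix(R.T@np.load("Rt.npy")).as_rotvec(degrees=True)
    print("t",s["time_s"],"tip slot",inslot(tip).round(1),"tip gap",(1e3*G.T@(tip-g)).round(1),"F gap",(G.T@np.array(s["ft_force"])).round(1),"grip",s["grip_width"],"turn err deg",e.round(2))
    return s,G,g
E
python3 - <<'E'
from h import *
import pickle
s,G,g=gapstate()
plan(g+G@np.array([0,0,.1444+.012]),np.load("Rt.npy"),6)
C=cam("wrist");im=get_image("wrist");cv2.imwrite("pics/w6.png",im);pickle.dump(C,open("w6.pkl","wb"))
E
```

```text
t 21.7 tip slot [ 23.5 -37.9 154.1] tip gap [-1.5  1.1 59.2] F gap [-0.8  0.5 -0.9] grip 0.0407306832294062 turn err deg [-0.03 -0.17 -0.11]
6 rows: offset [-0.003, 0.006, 0.196] turn [-0.001, -0.005, -0.003]
```

>>> drive_tool(offset=[[0,0.01,0.2],[0,0.01,0.2],[0,0.01,0.2],[0,0.01,0.2],[0,0,0.2],[0,0,0.2],[0,0,0.2],[0,0,0.2],[0,0,0.2],[0,0,0.2]], turn=[[0,-0.005,0],[0,-0.005,0],[0,-0.005,0],[0,-0.005,0],[0,-0.005,0],[0,-0.005,0],[0,0,0],[0,0,0],[0,0,0],[0,0,0]], hand=[0,0,0,0,0,0,0,0,0,0])

```text
time_s: 23.0
position: [0.4949, -0.0771, 0.2341]
tool_rot: [[-0.367, 0.815, 0.449], [0.929, 0.294, 0.227], [0.053, 0.5, -0.865]]
ft_force: [0.2, -0.6, -1.0]
grip_width: 0.0411
gripper_force: 81.2
```

```bash
python3 - <<'E'
from h import *
gapstate()
E
```

```text
t 23.0 tip slot [ 26.2 -34.7  74.8] tip gap [  1.2  -0.7 -20.2] F gap [-0.5 -0.6 -0.8] grip 0.04106021307034638 turn err deg [-0.01  0.13 -0.07]
```

>>> drive_tool(offset=[[0,0,0.1],[0,0,0.1],[0,0,0.1],[0,0,0.1],[0,0,0.1],[0,0,0.1],[0,0,0.1],[0,0,0.1],[0,0,0.1],[0,0,0]], turn=[[0,0,0],[0,0,0],[0,0,0],[0,0,0],[0,0,0],[0,0,0],[0,0,0],[0,0,0],[0,0,0],[0,0,0]], hand=[0,0,0,0,0,0,0,0,0,0])

```text
time_s: 24.25
position: [0.5105, -0.0679, 0.2033]
tool_rot: [[-0.368, 0.815, 0.448], [0.928, 0.293, 0.23], [0.056, 0.5, -0.864]]
ft_force: [-3.2, 6.7, 2.8]
grip_width: 0.0411
gripper_force: 81.7
```

```bash
python3 - <<'E'
from h import *
gapstate()
E
```

```text
t 24.25 tip slot [ 26.2 -30.9  39.3] tip gap [  1.2   0.9 -55.9] F gap [0.7 7.6 2.3] grip 0.04108614635742138 turn err deg [ 0.   -0.04 -0.1 ]
```

>>> drive_tool(offset=[[0.03,0,0.03],[0.02,0,0.05],[0,0,0.05],[0,0,0.05],[0,0,0.05],[0,0,0.05],[0,0,0.05],[0,0,0.04],[0,0,0],[0,0,0]], turn=[[0,0,0],[0,0,0],[0,0,0],[0,0,0],[0,0,0],[0,0,0],[0,0,0],[0,0,0],[0,0,0],[0,0,0]], hand=[0,0,0,0,0,0,0,0,0,0])

```text
time_s: 25.5
position: [0.5165, -0.0631, 0.1911]
tool_rot: [[-0.368, 0.815, 0.449], [0.928, 0.293, 0.228], [0.054, 0.5, -0.864]]
ft_force: [-5.5, 4.4, 6.2]
grip_width: 0.0412
gripper_force: 82.4
```

```bash
python3 - <<'E'
from h import *
gapstate()
E
```

```text
t 25.5 tip slot [ 26.5 -28.7  25. ] tip gap [  1.5   2.2 -70.3] F gap [-0.1  6.4  6.8] grip 0.041172116471321796 turn err deg [ 0.02  0.05 -0.08]
```

>>> drive_tool(offset=[[0.02,0,0.03],[0.02,0,0.03],[0,0,0.03],[0,0,0.03],[0,0,0.03],[0,0,0],[0,0,0],[0,0,0],[0,0,0],[0,0,0]], turn=[[0,0,0],[0,0,0],[0,0,0],[0,0,0],[0,0,0],[0,0,0],[0,0,0],[0,0,0],[0,0,0],[0,0,0]], hand=[0,0,0,0,0,0,0,0,0,0])

```text
time_s: 26.75
position: [0.519, -0.061, 0.1862]
tool_rot: [[-0.367, 0.814, 0.45], [0.929, 0.293, 0.227], [0.053, 0.501, -0.864]]
ft_force: [-5.7, 2.3, 8.1]
grip_width: 0.041
gripper_force: 82.5
```

```bash
python3 - <<'E'
from h import *
gapstate()
E
```

```text
t 26.75 tip slot [ 26.7 -27.8  19.2] tip gap [  1.7   2.7 -76.1] F gap [0.1 4.6 9.1] grip 0.041027999277562156 turn err deg [ 0.05  0.16 -0.07]
```

>>> drive_tool(offset=[[0.02,0,0.04],[0.01,0,0.04],[0,0,0.04],[0,0,0.04],[0,0,0.03],[0,0,0],[0,0,0],[0,0,0],[0,0,0],[0,0,0]], turn=[[0,0,0],[0,0,0],[0,0,0],[0,0,0],[0,0,0],[0,0,0],[0,0,0],[0,0,0],[0,0,0],[0,0,0]], hand=[0,0,0,0,0,0,0,0,0,0])

```text
time_s: 28.0
position: [0.5223, -0.0588, 0.1809]
tool_rot: [[-0.366, 0.814, 0.452], [0.929, 0.293, 0.225], [0.051, 0.502, -0.863]]
ft_force: [-10.9, -1.0, 17.7]
grip_width: 0.0413
gripper_force: 84.0
```

```bash
python3 - <<'E'
from h import *
gapstate()
E
```

```text
t 28.0 tip slot [ 27.6 -27.2  12.7] tip gap [  2.6   2.9 -82.7] F gap [-0.3  4.1 20.4] grip 0.041268372073832764 turn err deg [ 0.14  0.28 -0.07]
```

>>> drive_tool(offset=[[0.03,0,0],[0.02,0,0.02],[0,0,0.02],[0,0,0],[0,0,0],[0,0,0],[0,0,0],[0,0,0],[0,0,0],[0,0,0]], turn=[[0,0,0],[0,0,0],[0,0,0],[0,0,0],[0,0,0],[0,0,0],[0,0,0],[0,0,0],[0,0,0],[0,0,0]], hand=[0,0,0,0,0,0,0,0,0,0])

```text
time_s: 29.25
position: [0.5229, -0.0578, 0.1798]
tool_rot: [[-0.365, 0.813, 0.453], [0.93, 0.293, 0.222], [0.048, 0.503, -0.863]]
ft_force: [-9.8, -6.2, 14.9]
grip_width: 0.0412
gripper_force: 83.6
```

```bash
python3 - <<'E'
from h import *
gapstate()
E
```

```text
t 29.25 tip slot [ 28.  -26.9  11.2] tip gap [  3.    3.1 -84.2] F gap [-2.4 -1.3 18.7] grip 0.04118043702382147 turn err deg [ 0.17  0.46 -0.05]
```

>>> drive_tool(offset=[[0,0,0.02],[0,0,0.015],[0,0,0],[0,0,0],[0,0,0],[0,0,0],[0,0,0],[0,0,0],[0,0,0],[0,0,0]], turn=[[0,0,0],[0,0,0],[0,0,0],[0,0,0],[0,0,0],[0,0,0],[0,0,0],[0,0,0],[0,0,0],[0,0,0]], hand=[0,0,0,0,0,0,0,0,0,0])

```text
time_s: 30.5
position: [0.5236, -0.0575, 0.1789]
tool_rot: [[-0.365, 0.813, 0.454], [0.93, 0.293, 0.222], [0.048, 0.503, -0.863]]
ft_force: [-11.9, -7.0, 18.9]
grip_width: 0.041
gripper_force: 84.0
```

```bash
python3 - <<'E'
from h import *
gapstate()
E
```

```text
t 30.5 tip slot [ 28.2 -26.9  10.1] tip gap [  3.2   3.  -85.3] F gap [-2.3 -1.1 23.3] grip 0.04103233933170033 turn err deg [ 0.19  0.48 -0.05]
```

>>> drive_tool(offset=[[0,0,0],[0,0,0],[0,0,0],[0,0,0],[0,0,-0.2],[0,0,-0.8],[0,0,-1],[0,0,-1],[0,0,0],[0,0,0]], turn=[[0,0,0],[0,0,0],[0,0,0],[0,0,0],[0,0,0],[0,0,0],[0,0,0],[0,0,0],[0,0,0],[0,0,0]], hand=[0.75,0.75,0.75,0.75,0.75,0.75,0.75,0.75,0.75,0.75])

```text
time_s: 31.75
position: [0.4683, -0.0827, 0.2799]
tool_rot: [[-0.367, 0.815, 0.448], [0.929, 0.293, 0.227], [0.054, 0.499, -0.865]]
ft_force: [0.4, -0.3, -0.3]
grip_width: 0.0642
gripper_force: 0.0
```

```bash
python3 - <<'E'
from h import *
import pickle
s,_,_=gapstate()
C=cam("wrist");im=get_image("wrist");cv2.imwrite("pics/w7.png",im);pickle.dump(C,open("w7.pkl","wb"))
sc=get_image("scene")[120:300,200:360];sd=get_image("side")[120:270,200:350]
cv2.imwrite("pics/m7.png",np.hstack([cv2.resize(im[60:360,130:380],(500,600)),np.vstack([cv2.resize(sc,(300,300)),cv2.resize(sd,(300,300))])]))
E
```

```text
t 31.75 tip slot [ 25.7 -30.9 127.9] tip gap [ 0.7  6.5 32.5] F gap [ 0.1 -0.5 -0.4] grip 0.0641939208335565 turn err deg [-0.04  0.11 -0.1 ]
```

View pics/m7.png

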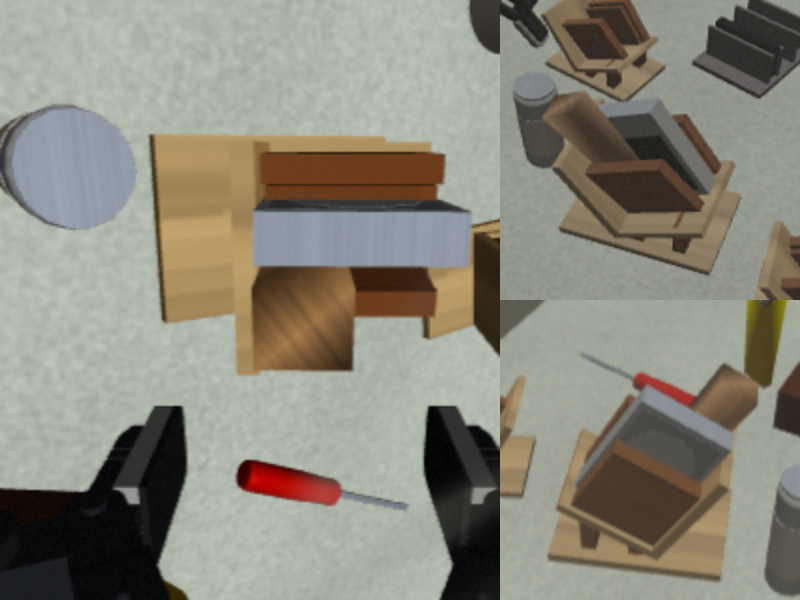

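The wedge sits in the gap beside the drive (crop 253–353, 268–370) with its thick end out. The drive top (255–470, 205–265) is pressed on the pad, and the bystanders look unmoved. I'll check pad travel numerically.

```bash
python3 - <<'E'
from h import *
import pickle
q=np.load("slot.npy");R=slotR(q[3])
def onslot(C,uv,z):
    K,T=C;o=inslot(-T[:3,:3].T@T[:3,3]);d=R.T@T[:3,:3].T@np.linalg.solve(K,[*uv,1]);return o+d*(z-o[2])/d[2]
C4=pickle.load(open("w4.pkl","rb"));C7=pickle.load(open("w7.pkl","rb"))
a=cv2.imread("pics/w4.png");b=cv2.imread("pics/w7.png")
print("w4",[a[200:225,u].mean(0).astype(int).tolist() for u in range(296,332)])
print("w7",[(v,b[v,280:340].mean(0).astype(int).tolist()) for v in range(132,166)])
for u in(296,300,306,311,328): print("w4",u,onslot(C4,(u,212),94).round(1))
for v in(136,152,153,154,160,162): print("w7",v,onslot(C7,(300,v),94).round(1))
im=b.astype(int)[140:200,250:370];m=((im[...,0]>110)&(im[...,0]-im[...,2]>12)).astype(np.uint8);m=cv2.morphologyEx(m,cv2.MORPH_OPEN,np.ones((3,3)))
c=max(cv2.findContours(m,cv2.RETR_EXTERNAL,cv2.CHAIN_APPROX_NONE)[0],key=cv2.contourArea)[:,0]+[250,140]
print(cv2.minAreaRect(np.array([onslot(C7,p,147)[:2] for p in c],np.float32)))
w=[(256,328),(306,328)]
E
```

```text
w4 [[174, 160, 151], [174, 160, 151], [160, 150, 147], [101, 109, 130], [28, 61, 110], [28, 62, 111], [29, 62, 111], [28, 62, 111], [28, 62, 111], [37, 63, 103], [45, 56, 74], [42, 46, 55], [34, 40, 51], [10, 20, 36], [14, 31, 58], [26, 55, 99], [29, 64, 114], [30, 64, 114], [31, 65, 115], [30, 64, 114], [31, 65, 115], [31, 65, 115], [31, 65, 114], [31, 65, 115], [31, 65, 115], [32, 65, 115], [32, 66, 116], [33, 66, 115], [33, 66, 115], [39, 71, 118], [90, 113, 139], [159, 174, 175], [182, 194, 187], [183, 194, 188], [183, 195, 188], [183, 195, 188]]
w7 [(132, [96, 145, 175]), (133, [95, 144, 174]), (134, [96, 144, 173]), (135, [92, 139, 169]), (136, [11, 25, 47]), (137, [28, 60, 108]), (138, [28, 61, 108]), (139, [27, 60, 108]), (140, [28, 61, 108]), (141, [27, 60, 108]), (142, [27, 60, 108]), (143, [27, 60, 107]), (144, [27, 60, 108]), (145, [28, 60, 108]), (146, [28, 60, 108]), (147, [27, 60, 108]), (148, [27, 60, 108]), (149, [28, 60, 108]), (150, [28, 60, 108]), (151, [27, 59, 105]), (152, [14, 33, 61]), (153, [26, 58, 104]), (154, [27, 58, 104]), (155, [26, 58, 104]), (156, [26, 58, 104]), (157, [26, 58, 104]), (158, [26, 58, 104]), (159, [29, 57, 99]), (160, [53, 54, 54]), (161, [53, 53, 53]), (162, [59, 58, 58]), (163, [60, 57, 56]), (164, [65, 61, 59]), (165, [79, 75, 73])]
w4 296 [63.  -0.1 94. ]
w4 300 [63.   3.9 94. ]
w4 306 [63. 10. 94.]
w4 311 [63. 15. 94.]
w4 328 [62.9 32.1 94. ]
w7 136 [43.8 31.1 94. ]
w7 152 [44.  14.2 94. ]
w7 153 [44.  13.1 94. ]
w7 154 [44.  12.1 94. ]
w7 160 [44.1  5.6 94. ]
w7 162 [44.2  3.4 94. ]
((51.08564758300781, -7.370278358459473), (24.441648483276367, 100.66243743896484), 89.85147857666016)
```

```bash
python3 -c "
from rig import env
print(env.close_job())"
```

```text
the job is handed in; nothing more can be done
None
```

The big drive stands in the sloping holder, locked by the long wedge pushed in with about 20–23 N; the images put the sprung pad about 3–4 mm in. Everything was let go, nothing else looked moved, and the job was handed in at about 32 s.

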